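Hold the ultrasonic cleaner's lid at its balance point for the hinge screws

ROBOT

A 6-joint arm with a two-finger parallel gripper is mounted at the origin on the work surface. World frame = base frame: x ahead of the robot, y to its left, z up, the work surface at z = 0. Lengths are in m, angles in degrees, forces in N, time in s.
With the tool pointing down it reaches from about 0.375 to 0.9 m from the base axis. Payload 3.1 kg.
Tool frame: the origin (TCP) lies at the very end of the fingers, on their centre line; the grasp point (between the pads) lies 19 mm behind it; z points along the fingers, x is the direction in which the jaws open and shut, and the axes are right-handed (so a half turn about z gives the same grasp; the last joint's range is limited). The gripper opens to 87 mm and grips with 3 to 60 N. Pads are 19 mm wide; open, the fingers measure 117 mm over their backs; the gripper's body (75 mm by 190 mm) begins 51 mm behind the grasp point.
Start: joints at [59.903, 30.224, 82.088, -0, 67.689, -10.227], TCP at [0.212, 0.588, 0.223] pointing down, gripper open.
Joint ranges: [-176.69, 176.69], [-43.24, 126.21], [12.49, 139.97], [-82, 262], [0, 151.66], [-163.58, 163.58]. Speed limits (degrees/s): [159.86, 159.86, 180, 180, 180, 180].

INTERFACE

Orientations are given as a 3x3 rotation matrix whose columns are the frame's x, y, z axes.
In Python, from rig import read_state, capture, bot gives the robot as it stands.
- The arm moves only by the shell command python3 -m crank 'ROWS' [OPENING]. ROWS is JSON, a list of rows, each a list of 2 entries, a list of its own where there are three numbers: the shift along the tool's x, y, z in cm, then the turn, a rotation vector about the tool's x, y, z in rad. In form: [[[dx, dy, dz], [wx, wy, wz]], ...]. A call has 1 to 12 rows; each row shifts and turns the commanded pose from where the row before left it, along the tool's axes as they then stand; what a row does not reach is not made up. A row lasts 1/10 s, in which the tool goes at most 50 mm and 8.59 degrees, less where a joint would pass 70% of its speed; a pose out of reach is approached as far as the arm can. A call with a gripper value outside its range is refused whole. OPENING is the closure, from -1 (fully open) to 1 (shut), set as the call begins (- or left out, the last holds). The fingers move at their own pace and stop on an object; the grip force is fixed at half the most. Time passes only in rows, so rows that do not move let the fingers close. It gives the time, the measured TCP pose, the force and the opening at its end, in the units of the state.
- read_state(): the state, without advancing time (a new reading comes with each control period).
- capture(name): name is "side" or "top"; returns a dict with "pixels" (480x640x3 uint8, red, green, blue), "camera_matrix" (3x3 intrinsics, pixels), "dist" ([k1, k2, p1, p2, k3] as OpenCV has them; the pictures are not rectified), "R" (3x3) and "t" (3): a world point X has camera coordinates R X + t. Camera axes: x right, y down, z forward; pixel columns grow to the right and rows downward; lengths in m; the calibration is good to about 2 mm. A picture is of the moment at which its call begins. There is no depth.
- bot.hand_in(): hands the job in, once; it reports no verdict.
The state is a dict: "time_s": time; "joint_positions": joint angles; "qvel": joint speeds; "tau": joint torques, N m; "position": TCP position; "tcp_rot": TCP orientation; "force": force on the tool from outside, world axes, zero at the start; "moment": the same for the moment, N m; "opening": opening from 0.0 (shut) to 1.0 (fully open).
Only numpy, scipy, OpenCV 4.12 (cv2) and the standard library are available. Lean on these libraries where they do the work, as an engineer would, in place of code of your own. Each camera call takes 0.05 s, during which the arm holds its last target.

TASK

The lid hinges of the ultrasonic cleaner have worked loose and I want to tighten their screws with no load on them. Take the brass cup off the lid and stand it upright on the blue rubber mat, then take the lid by its front handle, swing it up to its balance point, where it wants to fall neither shut nor backwards, and finish still gripping the handle, holding the lid still there for me. Don't let the lid drop shut or go over backwards, don't tip the cup over, and leave the other things on the bench where they are.

Things in the scene. Friction and masses are not known exactly. Their poses are not given: they have to be found in the camera images.
- cleaner: White bench-top ultrasonic cleaner, fixed, 156 mm deep (x) x 220 mm wide (y) x 104 mm high without lid; the closed lid's flat top is at 122 mm. Origin: centre of its underside, on the bench. Its -x is the front with control panel and lid handle, +x the rear with the hinges; z up. Turned by up to 0.3 rad.
- lid (a joint): Angle of the stainless lid (0.3 to 0.55 kg), hinged along its rear edge, in rad: 0 = closed (start), growing as the front swings up and back; stop at 1.95. Nearly free hinge, no stay: it falls shut from below the balance point and backwards onto the stop from above it. Balance point about 1.51 (lid plate 4 degrees short of upright), whatever the lid weighs.
- lid_hinge (a point): Middle of the lid's hinge axis: 81 mm behind the cleaner's origin (+x of the cleaner) and 108 mm above the bench. The axis runs along the cleaner's y.
- lid_handle (a point): Bow handle on the lid's front edge: round bar parallel to the hinge axis, black sleeve 14 mm thick, 76 mm long. Origin: middle of the sleeve; lid closed, it is 202 mm in front of the hinge axis (121 mm from the cleaner's origin) and 112.5 mm above the bench. 36 mm free behind it to the cleaner's front. The sleeve can turn between gripping fingers. x points to the hinge, z up when closed.
- cup: Empty round open brass cup, 60 mm high, 48 mm outside diameter (52 mm at the rim), wall 3 mm, 0.13 to 0.21 kg; it stands on the closed lid at the start. Origin: centre of its underside; z up through the mouth.
- mat: Blue rubber mat, 130 x 130 mm, 4 mm thick, fixed flat on the bench to the left or right of the cleaner. Origin: centre of its underside; x and y along its edges.
- tray: Grey sorting tray with loose bearings, 120 x 130 x 22 mm, on the other side of the cleaner from the mat; not to be moved. Origin: centre of its underside.
- gauge: Steel plug gauge lying behind the cleaner, 110 mm long, 17 mm thick; not to be moved. Origin: under its middle; x along it.
- driver: Aluminium hex driver with a thin shank lying behind the cleaner, about 143 mm long, 18 mm thick; not to be moved. Origin: under the middle of its handle; x towards the tip.
- yoyo: Yellow yo-yo lying on its side face behind the cleaner, 56 mm diameter, 40 mm high; not to be moved. Origin: centre of its underside.
- oil: Small white oil bottle with a black cap behind the cleaner, 28 mm diameter, 75 mm high; not to be moved. Origin: centre of its underside.
- jar: Glass jar with a steel lid behind the cleaner, 56 mm diameter, 60 mm high; not to be moved. Origin: centre of its underside.
There are look-alikes about, which are no part of the job. Several things look just like the mat: the one meant starts farthest from the robot's base.

How it is judged:
By the outcome, as a careful person would: the job done as asked, in the order asked, and still so for the second after the job is handed in, while the arm keeps its last pose, push and grip.
It also fails if it takes over 62 s, if anything falls off the work surface, if the arm or the gripper's body presses on something with over 40 N, if the wrist force passes 120 N, or if a joint passes its speed limit or range.

## Working session

There is one attempt and no reset: what is moved stays moved. The work goes in short steps, Python scripts to look and compute and a shell command to move; the robot and the scene stay as the last step left them, time stands still between calls to the robot, and variables do not carry over. Pictures are saved under pics/ and viewed, and the job is handed in when it is done.

```bash
ls; mkdir -p pics
python3 - <<'E'
from rig import read_state, capture, bot
import cv2, numpy as np
print(read_state())
for n in ("side","top"):
    c=capture(n); cv2.imwrite(f"pics/{n}0.png",c["pixels"][:,:,::-1]); print(n,c["camera_matrix"],c["dist"],c["R"],c["t"])
    print(-np.array(c["R"]).T@np.array(c["t"]))
E
```

```text
pics
{'time_s': 0.0, 'joint_positions': array([ 5.99044317e+01,  3.02763544e+01,  8.21550344e+01,  8.66170984e-04,
        6.76893253e+01, -1.02276375e+01]), 'qvel': array([-0.012051  , -0.05702281,  0.0239932 , -0.01701559,  0.04647915,
        0.03094575]), 'tau': array([ 8.57694681e-05, -4.40053153e+01, -1.76592869e+01,  6.33250899e-02,
        5.82872238e-02, -1.83686871e-04]), 'position': array([0.21201422, 0.58717823, 0.22160714]), 'tcp_rot': array([[ 3.39857511e-01,  9.40476332e-01, -1.06857121e-03],
       [ 9.40474659e-01, -3.39858969e-01, -1.81581962e-03],
       [-2.07089888e-03, -3.87844205e-04, -9.99997780e-01]]), 'force': array([ 0.06907514,  0.00248923, -0.04538331]), 'moment': array([ 0.04468758, -0.00386804, -0.04247608]), 'opening': 1.0024522816475205}
side [[598.33772894   0.         320.43176007]
 [  0.         598.33772894 240.55438284]
 [  0.           0.           1.        ]] [-0.00127905  0.          0.          0.          0.        ] [[ 9.83997971e-01 -1.78177856e-01  8.02378518e-04]
 [-1.32822322e-01 -7.36506132e-01 -6.63262352e-01]
 [ 1.18769620e-01  6.52542236e-01 -7.48386536e-01]] [-0.51334991  0.21421514  1.25444218]
[ 0.3845982  -0.75227333  1.08130038]
top [[457.80216284   0.         320.27047385]
 [  0.         457.80216284 244.15811877]
 [  0.           0.           1.        ]] [-0.02098398  0.          0.          0.          0.        ] [[ 0.01165625 -0.99945017 -0.03103997]
 [-0.98893077 -0.00693042 -0.14821574]
 [ 0.14791913  0.03242402 -0.98846781]] [0.10103499 0.53104739 1.20374664]
[0.34593425 0.06562951 1.27171051]
```

View pics/side0.png

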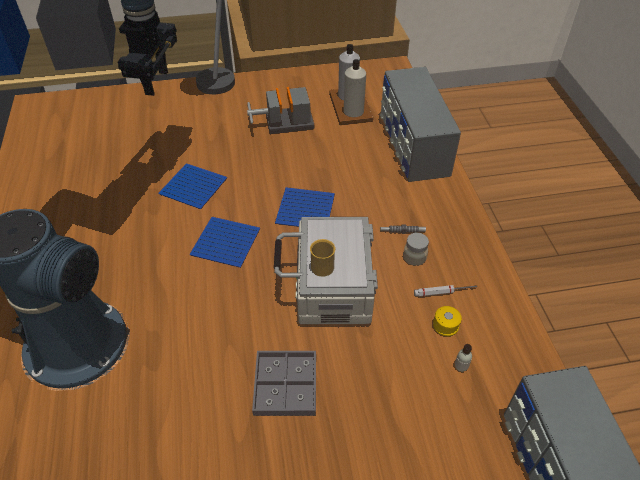

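View pics/top0.png

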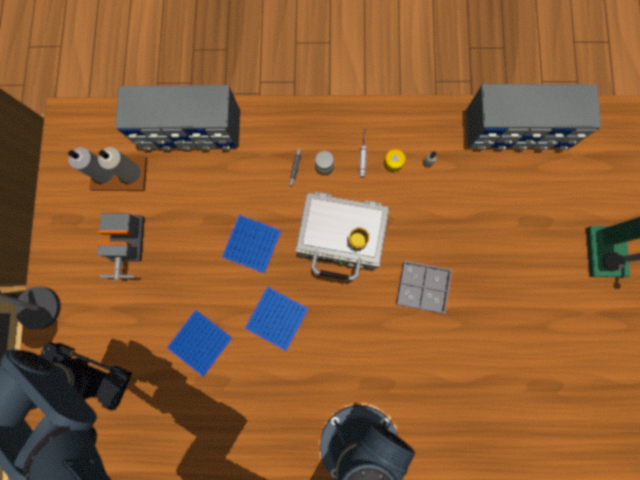

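```bash
cat > h.py <<'E'
import numpy as np, cv2
from rig import read_state, capture, bot
def ray(c,px):
    K=np.array(c["camera_matrix"]);d=np.array(c["dist"]);R=np.array(c["R"]);t=np.array(c["t"])
    u=cv2.undistortPoints(np.array([[px]],float),K,d)[0,0]
    return -R.T@t, R.T@np.array([u[0],u[1],1])
def onz(c,px,z):
    o,v=ray(c,px); return o+v*(z-o[2])/v[2]
def proj(c,P):
    P=np.atleast_2d(np.array(P,float));R=np.array(c["R"])
    return cv2.projectPoints(P,cv2.Rodrigues(R)[0],np.array(c["t"],float),np.array(c["camera_matrix"]),np.array(c["dist"],float))[0][:,0]
def crop(c,x0,y0,w,h,s,f,img=None):
    im=(c["pixels"] if img is None else img)[y0:y0+h,x0:x0+w,::-1]
    cv2.imwrite(f,cv2.resize(im,None,fx=s,fy=s,interpolation=cv2.INTER_CUBIC))
E
python3 - <<'E'
from h import *
c=capture("top")
for p in [(251,243),(276,318),(199,343)]:
    q=onz(c,p,.004); print(p,q,np.hypot(q[0],q[1]))
crop(c,215,175,190,145,4,"pics/t1.png")
im=c["pixels"].astype(int)
m=((im[...,2]>90)&(im[...,2]-im[...,0]>60)).astype(np.uint8)
n,l,st,ce=cv2.connectedComponentsWithStats(m)
for i in range(1,n):
    if st[i,4]>300:
        cnt=max(cv2.findContours((l==i).astype(np.uint8),0,2)[0],key=cv2.contourArea)
        b=cv2.boxPoints(cv2.minAreaRect(cnt)); w=np.array([onz(c,p,.004) for p in b]); print(ce[i],w[:,:2].round(4).tolist(),w.mean(0))
c=capture("side"); crop(c,260,200,140,135,5,"pics/s1.png")
E
```

```text
(251, 243) [0.53757131 0.30249473 0.004     ] 0.6168354508837987
(276, 318) [0.32981001 0.22642017 0.004     ] 0.40005091575576
(199, 343) [0.25925164 0.43672286 0.004     ] 0.5078762331707021
[251.25341426 243.44764795] [[0.4996, 0.3828], [0.6204, 0.3409], [0.5742, 0.2213], [0.455, 0.2643]] [0.53732111 0.30234652 0.004     ]
[276.20401494 318.20308123] [[0.3013, 0.3116], [0.4152, 0.254], [0.3571, 0.1405], [0.2449, 0.1988]] [0.3296268  0.22622253 0.004     ]
[199.10205993 342.54307116] [[0.2438, 0.5261], [0.3488, 0.4516], [0.2766, 0.3477], [0.1733, 0.4222]] [0.26062742 0.43688221 0.004     ]
```

View pics/t1.png

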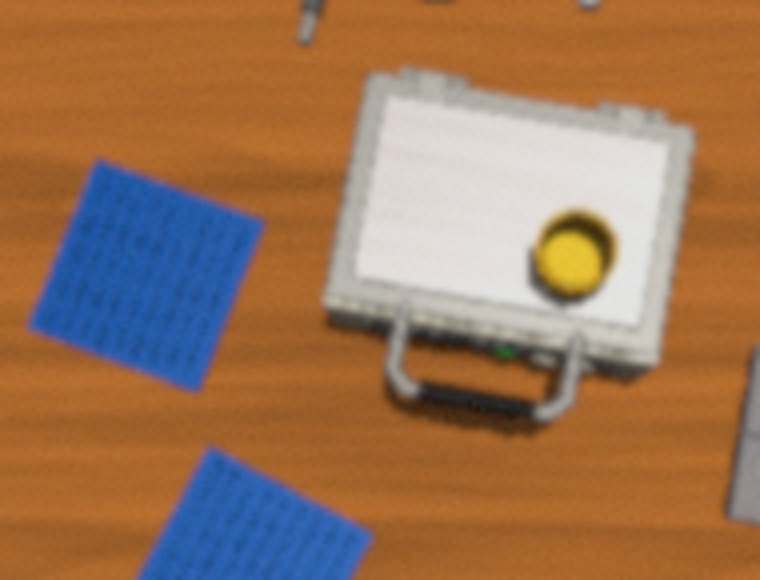

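View pics/s1.png

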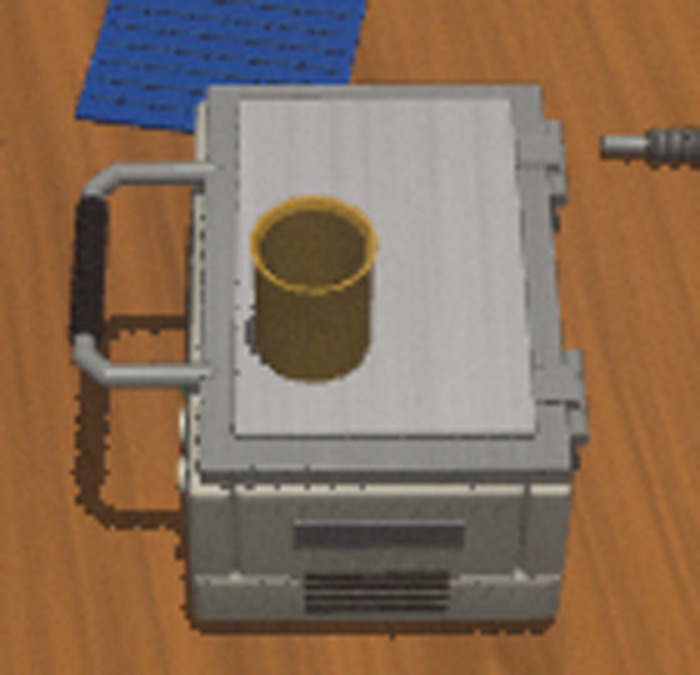

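Run:
```python
from h import *
from scipy.optimize import least_squares
t=capture("top");s=capture("side")
T=lambda x,y:((x+.5)/4-.5+215,(y+.5)/4-.5+175)
S=lambda x,y:((x+.5)/5-.5+260,(y+.5)/5-.5+200)
for z,n,a,b in [(.1195,'sleeve',[(415,393),(535,408)],[(92,200),(87,335)])]:
    print([onz(t,T(*p),z).round(4) for p in a],[onz(s,S(*p),z).round(4) for p in b])
print('cup side rim',onz(s,S(314,245),.182))
print('cup top rim',onz(t,T(577,252),.182),)
print('lid t',[onz(t,T(*p),.122).round(4)[:2].tolist() for p in [(372,75),(692,128),(660,362),(325,300)]])
print('lid s',[onz(s,S(*p),.122).round(4)[:2].tolist() for p in [(540,87),(572,468),(200,472),(207,87)]])
```

```text
[array([0.4451, 0.1074, 0.1195]), array([0.4363, 0.0317, 0.1195])] [array([0.4479, 0.1052, 0.1195]), array([0.436 , 0.0315, 0.1195])]
cup side rim [0.5273606 0.0101672 0.182    ]
cup top rim [0.52555681 0.00858666 0.182     ]
lid t [[0.6506, 0.1376], [0.6164, -0.0682], [0.4657, -0.0466], [0.5035, 0.1652]]
lid s [[0.6523, 0.1343], [0.6167, -0.0723], [0.4709, -0.048], [0.5068, 0.1606]]
```

The target is the mat at about pixel (251,243) in the top view, 0.617 m from the base. The cup rim is at about (0.526, 0.009), the handle at about (0.442, 0.067), and the cleaner's yaw is about -0.17. I'm moving above the cup now.

```bash
python3 -m crank '[[[-1,1.2,0],[0,0,0]],[[-2.2,2.4,0],[0,0,0]],[[-2.2,2.5,0],[0,0,0]],[[-2.2,2.5,0],[0,0,0]],[[-2.2,2.5,0],[0,0,0]],[[-2.2,2.5,0],[0,0,0]],[[-2.2,2.5,0],[0,0,0]],[[-2.2,2.5,0],[0,0,0]],[[-2.2,2.5,0],[0,0,0]],[[-2.2,2.5,0],[0,0,0]],[[-2.2,2.5,0],[0,0,0]],[[-2.2,2.5,0],[0,0,0]]]' -1
python3 -m crank '[[[-2.2,2.5,0],[0,0,0]],[[-2.2,2.5,0],[0,0,0]],[[-2.2,2.5,0],[0,0,0]],[[-2.2,2.5,0],[0,0,0]],[[-2.2,2.5,0],[0,0,0]],[[-2.2,2.5,0],[0,0,0]],[[-2.2,2.5,0],[0,0,0]],[[-2.2,2.5,0],[0,0,0]],[[-1.0,1,0],[0,0,0]],[[0,0,0],[0,0,0]],[[0,0,0],[0,0,0]]]'
python3 - <<'E'
from h import *
s=read_state();print(s)
R=s["tcp_rot"];print('need cm',100*R.T@(np.array([.5263,.0094,.135])-s["position"]))
for n in("side","top"):
    c=capture(n);crop(c,*( (240,130,180,150,4) if n=="side" else (270,150,160,140,4)),f"pics/{n}2.png")
E
```

```text
time_s: 1.5
position: [0.3959, 0.2514, 0.2227]
tcp_rot: [[0.34, 0.94, 0.0], [0.94, -0.34, -0.0], [-0.0, 0.0, -1.0]]
force: [1.0, 0.3, -0.3]
opening: 0.999
time_s: 2.6
position: [0.5287, 0.0078, 0.2223]
tcp_rot: [[0.34, 0.94, -0.002], [0.94, -0.34, 0.001], [0.0, -0.002, -1.0]]
force: [0.4, 0.4, 0.4]
opening: 0.996
{'time_s': 2.6, 'joint_positions': array([-1.12912761e+01,  2.28864898e+01,  9.58015621e+01,  3.61588367e-02,
        6.14225759e+01, -8.14054855e+01]), 'qvel': array([ 1.46921055, -0.35045688,  0.66450064,  0.08632293, -0.06302399,
       -0.06617628]), 'tau': array([-8.20029862e-01, -3.60453379e+01, -1.64357936e+01, -6.99201738e-02,
        1.96245324e-02, -6.43690350e-03]), 'position': array([0.52869324, 0.00780388, 0.22232388]), 'tcp_rot': array([[ 3.40430945e-01,  9.40267827e-01, -1.78485186e-03],
       [ 9.40269485e-01, -3.40429797e-01,  9.21510546e-04],
       [ 2.58849963e-04, -1.99195244e-03, -9.99997983e-01]]), 'force': array([0.39768929, 0.43613092, 0.37115536]), 'moment': array([ 0.0564415 ,  0.03544917, -0.00226408]), 'opening': 0.9964406055539548}
need cm [ 0.06634514 -0.26197061  8.73294442]
```

View pictures.

View pics/side2.png

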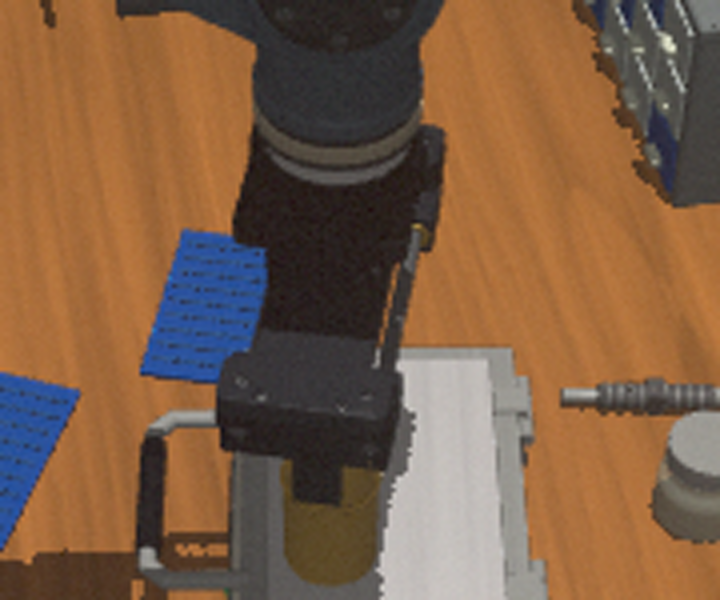

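View pics/top2.png

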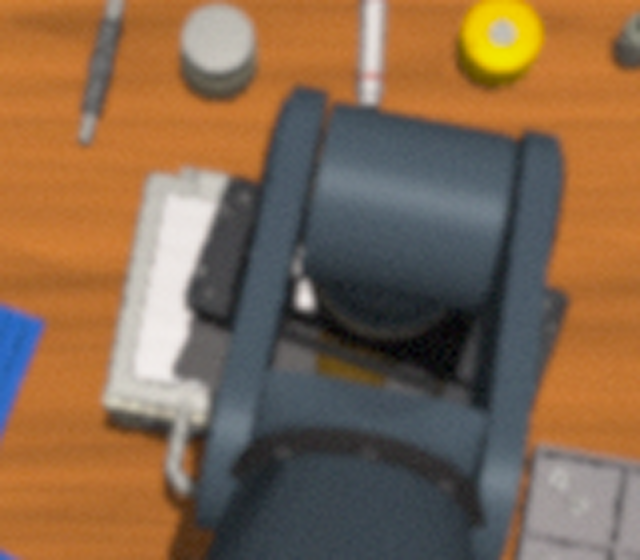

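The near finger, at side crop (318,480), lines up over the cup at (330,520), so I'm descending.

```bash
python3 -m crank '[[[0.1,-0.25,0.7],[0,0,0]],[[0,0,1],[0,0,0]],[[0,0,1],[0,0,0]],[[0,0,1],[0,0,0]],[[0,0,1],[0,0,0]],[[0,0,1],[0,0,0]],[[0,0,1],[0,0,0]],[[0,0,1],[0,0,0]],[[0,0,1],[0,0,0]],[[0,0,0],[0,0,0]]]' -1
python3 -m crank '[[[0,0,0],[0,0,0]],[[0,0,0],[0,0,0]],[[0,0,0],[0,0,0]],[[0,0,0],[0,0,0]],[[0,0,0],[0,0,0]],[[0,0,0],[0,0,0]],[[0,0,0],[0,0,0]],[[0,0,0],[0,0,0]]]' 1
```

```text
time_s: 3.7
position: [0.527, 0.0092, 0.134]
tcp_rot: [[0.34, 0.94, -0.003], [0.94, -0.34, 0.001], [-0.0, -0.003, -1.0]]
force: [-0.1, 0.2, 0.6]
opening: 1.001
time_s: 4.5
position: [0.5282, 0.0092, 0.1358]
tcp_rot: [[0.34, 0.94, 0.001], [0.94, -0.34, 0.0], [0.0, 0.0, -1.0]]
force: [0.1, 1.5, 1.9]
opening: 0.556
```

```bash
python3 -m crank '[[[0,0,-0.5],[0,0,0]],[[0,0,-1],[0,0,0]],[[0,0,-1],[0,0,0]],[[0,0,-1],[0,0,0]],[[0,0,-1],[0,0,0]],[[0,0,-1],[0,0,0]],[[0,0,-0.5],[0,0,0]],[[0,0,0],[0,0,0]]]'
python3 -m crank '[[[1,-0.3,0],[0,0,0]],[[2,-0.6,0],[0,0,0]],[[2.5,-0.8,0],[0,0,0]],[[2.5,-0.9,0],[0,0,0]],[[2.5,-0.8,0],[0,0,0]],[[2.5,-0.8,0],[0,0,0]],[[2.5,-0.8,0],[0,0,0]],[[2.5,-0.8,0],[0,0,0]],[[2.5,-0.8,0],[0,0,0]],[[2.5,-0.8,0],[0,0,0]],[[2.5,-0.8,0],[0,0,0]],[[1.4,-0.5,0],[0,0,0]]]'
python3 -m crank '[[[1,-0.3,0],[0,0,0]],[[0.4,-0.1,0],[0,0,0]],[[0,0,0],[0,0,0]],[[0,0,0],[0,0,0]]]'
python3 - <<'E'
from h import *
s=read_state();R=s["tcp_rot"];print(R,'need cm',100*R.T@(np.array([.537,.303,.017])-s["position"]))
c=capture("side");crop(c,180,100,240,200,3,"pics/s3.png")
E
```

```text
time_s: 5.3
position: [0.5286, 0.009, 0.1966]
tcp_rot: [[0.34, 0.94, 0.002], [0.94, -0.34, -0.0], [0.0, 0.002, -1.0]]
force: [0.1, -0.1, -1.7]
opening: 0.562
time_s: 6.5
position: [0.5367, 0.2941, 0.1947]
tcp_rot: [[0.338, 0.941, -0.001], [0.941, -0.338, 0.0], [-0.0, -0.001, -1.0]]
force: [-0.4, -0.7, -1.3]
opening: 0.557
time_s: 6.9
position: [0.5385, 0.3053, 0.1954]
tcp_rot: [[0.341, 0.94, -0.001], [0.94, -0.341, -0.001], [-0.001, -0.0, -1.0]]
force: [-0.6, 0.1, -1.1]
opening: 0.555
[[ 3.40577231e-01  9.40216379e-01 -5.57145240e-04]
 [ 9.40216181e-01 -3.40577561e-01 -6.76502179e-04]
 [-8.25809596e-04 -2.93435731e-04 -9.99999616e-01]] need cm [-0.25001195 -0.06277281 17.84130307]
```

View pics/s3.png

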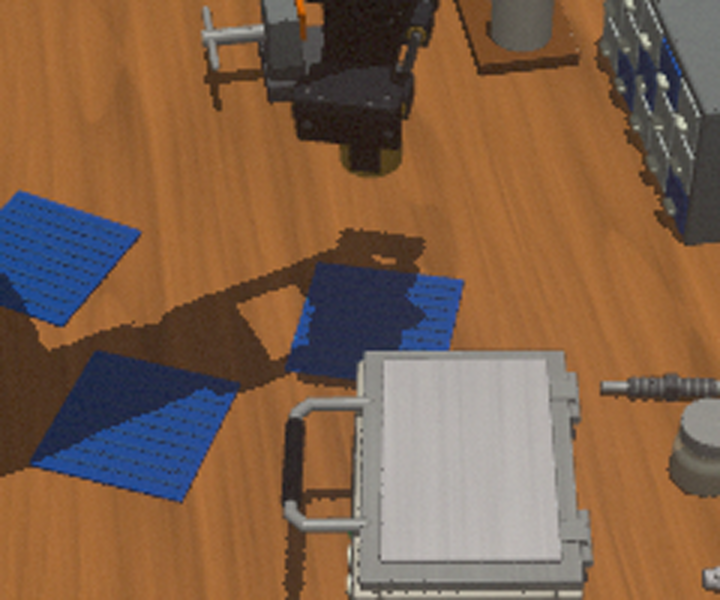

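The cup is gripped at (371,160) in the crop, above the mat. I'm lowering it.

```bash
python3 -m crank '[[[-0.2,0,1],[0,0,0]],[[0,0,1.5],[0,0,0]],[[0,0,1.5],[0,0,0]],[[0,0,1.5],[0,0,0]],[[0,0,1.5],[0,0,0]],[[0,0,1.5],[0,0,0]],[[0,0,1.5],[0,0,0]],[[0,0,1.5],[0,0,0]],[[0,0,1.5],[0,0,0]],[[0,0,1.5],[0,0,0]],[[0,0,1.2],[0,0,0]],[[0,0,0.8],[0,0,0]]]'
python3 -m crank '[[[0,0,0.3],[0,0,0]],[[0,0,0.2],[0,0,0]],[[0,0,0],[0,0,0]],[[0,0,0],[0,0,0]]]'
```

```text
time_s: 8.15
position: [0.5374, 0.3041, 0.0291]
tcp_rot: [[0.34, 0.94, -0.001], [0.94, -0.34, -0.0], [-0.001, -0.001, -1.0]]
force: [0.1, 0.2, -2.3]
opening: 0.561
time_s: 8.55
position: [0.5384, 0.3044, 0.0261]
tcp_rot: [[0.34, 0.94, 0.001], [0.94, -0.34, 0.0], [0.001, 0.001, -1.0]]
force: [-0.6, 1.1, -2.4]
opening: 0.564
```

```bash
python3 -m crank '[[[0,0,0.3],[0,0,0]],[[0,0,0.2],[0,0,0]],[[0,0,0.2],[0,0,0]],[[0,0,0],[0,0,0]],[[0,0,0],[0,0,0]]]'
python3 -m crank '[[[0,0,0.1],[0,0,0]],[[0,0,0],[0,0,0]],[[0,0,0],[0,0,0]]]'
```

```text
time_s: 9.05
position: [0.5378, 0.3042, 0.0184]
tcp_rot: [[0.34, 0.94, -0.0], [0.94, -0.34, -0.0], [-0.0, -0.0, -1.0]]
force: [0.8, -0.3, -1.3]
opening: 0.561
time_s: 9.35
position: [0.5381, 0.3044, 0.0178]
tcp_rot: [[0.34, 0.94, 0.0], [0.94, -0.34, 0.0], [0.0, 0.0, -1.0]]
force: [-0.7, 0.2, 0.2]
opening: 0.56
```

Contact is starting. One more small step, then I'll open.

```bash
python3 -m crank '[[[0,0,0.1],[0,0,0]],[[0,0,0],[0,0,0]],[[0,0,0],[0,0,0]]]'
python3 -m crank '[[[0,0,0],[0,0,0]],[[0,0,0],[0,0,0]],[[0,0,0],[0,0,0]],[[0,0,0],[0,0,0]],[[0,0,0],[0,0,0]],[[0,0,0],[0,0,0]],[[0,0,0],[0,0,0]]]' -1
python3 -m crank '[[[0,0,-0.5],[0,0,0]],[[0,0,-1],[0,0,0]],[[0,0,-1.5],[0,0,0]],[[0,0,-2],[0,0,0]],[[0,0,-2.5],[0,0,0]],[[0,0,-3],[0,0,0]],[[0,0,-3],[0,0,0]],[[0,0,-3],[0,0,0]],[[0,0,-3],[0,0,0]],[[0,0,-2],[0,0,0]],[[0,0,-1],[0,0,0]]]'
```

```text
time_s: 9.65
position: [0.5381, 0.3044, 0.0177]
tcp_rot: [[0.34, 0.941, 0.001], [0.941, -0.34, 0.0], [0.0, 0.001, -1.0]]
force: [-1.3, -0.6, 5.4]
opening: 0.56
time_s: 10.35
position: [0.5379, 0.3043, 0.0165]
tcp_rot: [[0.34, 0.94, -0.0], [0.94, -0.34, -0.0], [-0.0, -0.0, -1.0]]
force: [-0.6, -0.1, 0.6]
opening: 0.991
time_s: 11.45
position: [0.5389, 0.3047, 0.2456]
tcp_rot: [[0.34, 0.94, 0.006], [0.94, -0.34, 0.002], [0.004, 0.005, -1.0]]
force: [0.5, -0.1, 0.5]
opening: 1.0
```

```bash
python3 -m crank '[[[0,0,0],[0,0,0.14]],[[0,0,0],[0,0,0.14]],[[0,0,0],[0,0,0.14]],[[0,0,0],[0,0,0.14]],[[0,0,0],[0,0,0.14]],[[0,0,0],[0,0,0.14]],[[0,0,0],[0,0,0.14]],[[0,0,0],[0,0,0.14]],[[0,0,0],[0,0,0.14]],[[0,0,0],[0,0,0.135]],[[0,0,0],[0,0,0]]]' 0
python3 - <<'E'
from h import *
s=read_state();R=s["tcp_rot"];print(R,s["joint_positions"],'need cm',100*R.T@(np.array([.442,.067,.245])-s["position"]))
c=capture("side");crop(c,180,100,240,200,3,"pics/s4.png")
c=capture("top");crop(c,215,175,190,145,4,"pics/t4.png")
E
```

```text
time_s: 12.55
position: [0.5374, 0.3041, 0.2415]
tcp_rot: [[0.985, -0.17, -0.001], [-0.17, -0.985, -0.0], [-0.001, 0.0, -1.0]]
force: [0.2, -0.1, -0.1]
opening: 0.499
[[ 9.85454168e-01 -1.69939762e-01 -7.48806287e-04]
 [-1.69939997e-01 -9.85454377e-01 -2.62230515e-04]
 [-6.93351042e-04  3.85668292e-04 -9.99999685e-01]] [ 1.91477356e+01  2.85088343e+01  8.19689245e+01 -1.29048106e-04
  6.95676992e+01  2.89321058e+01] need cm [-5.37444706 24.98696295 -0.33506774]
```

View pics/s4.png

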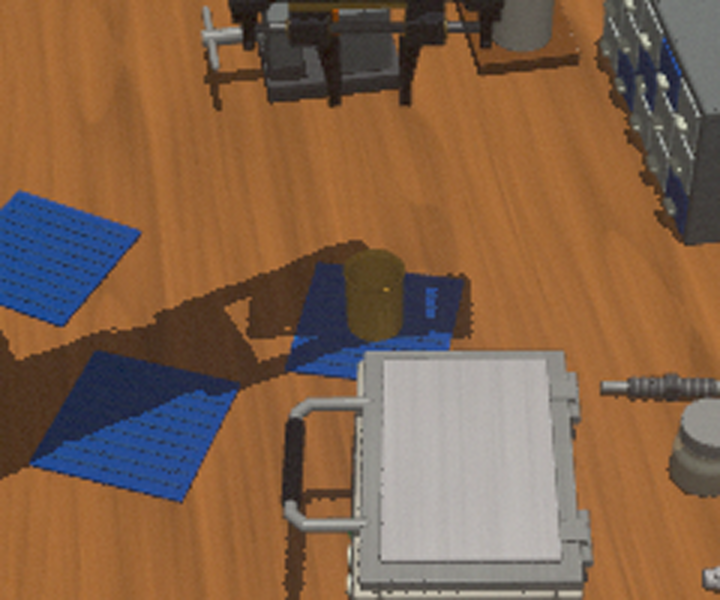

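View pics/t4.png

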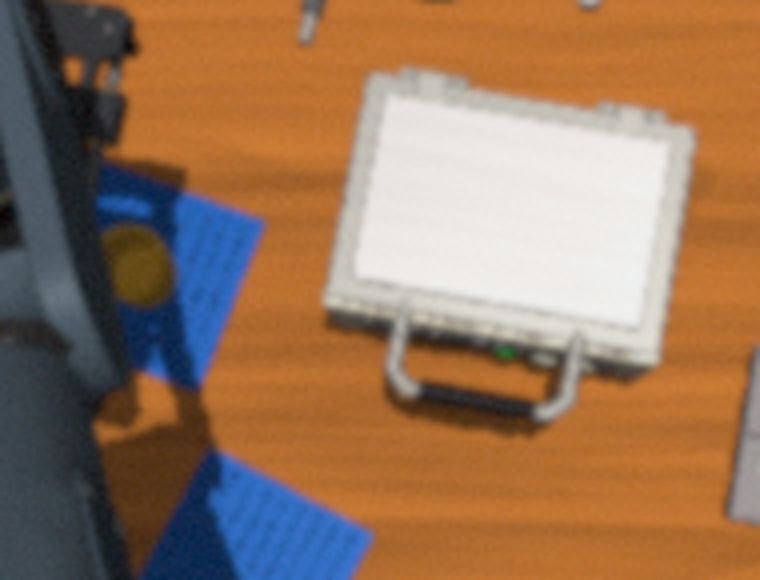

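The cup stands upright on the mat, at about (375,295) in the side crop. I'm moving over the handle.

```bash
python3 -m crank '[[[-0.2,1,0],[0,0,0]],[[-0.5,2.3,0],[0,0,0]],[[-0.5,2.3,0],[0,0,0]],[[-0.5,2.3,0],[0,0,0]],[[-0.5,2.3,0],[0,0,0]],[[-0.5,2.3,0],[0,0,0]],[[-0.5,2.3,0],[0,0,0]],[[-0.5,2.3,0],[0,0,0]],[[-0.5,2.3,0],[0,0,0]],[[-0.5,2.3,0],[0,0,0]],[[-0.5,2.3,0],[0,0,0]],[[-0.2,1,0],[0,0,0]]]'
python3 -m crank '[[[0,0,1],[0,0,0]],[[0,0,1.5],[0,0,0]],[[0,0,1.5],[0,0,0]],[[0,0,1.5],[0,0,0]],[[0,0,1],[0,0,0]],[[0,0,0.5],[0,0,0]],[[0,0,0],[0,0,0]]]'
python3 - <<'E'
from h import *
s=read_state();R=s["tcp_rot"];print(s["force"],'need cm',100*R.T@(np.array([.442,.067,.0935])-s["position"]))
c=capture("side");crop(c,230,150,180,150,4,"pics/s5.png")
E
```

```text
time_s: 13.85
position: [0.4407, 0.0656, 0.2416]
tcp_rot: [[0.985, -0.171, -0.001], [-0.171, -0.985, -0.0], [-0.001, 0.001, -1.0]]
force: [-0.0, 0.2, -0.1]
opening: 0.498
time_s: 14.55
position: [0.4419, 0.0675, 0.1708]
tcp_rot: [[0.986, -0.17, -0.001], [-0.17, -0.986, 0.0], [-0.002, -0.0, -1.0]]
force: [-0.0, 0.4, -0.3]
opening: 0.497
[-0.04336747  0.37829717 -0.33636484] need cm [0.03168416 0.04645616 7.73161639]
```

View pics/s5.png

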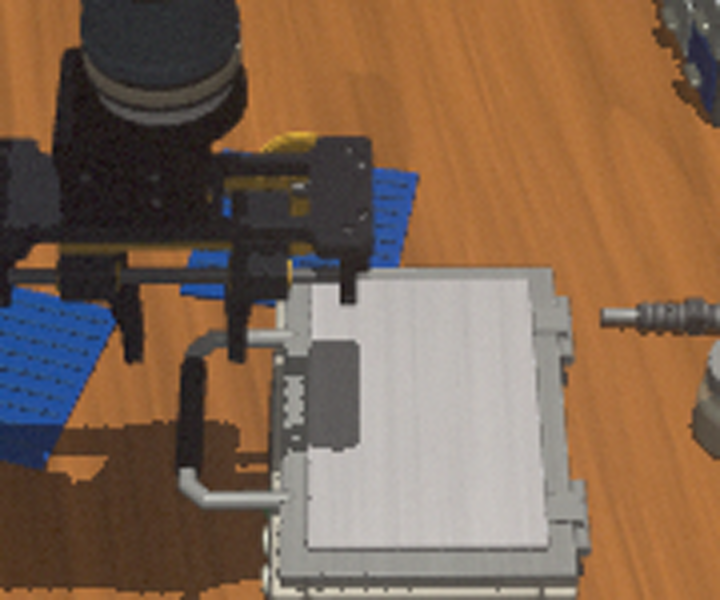

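```bash
python3 -m crank '[[[0,0,0.8],[0,0,0]],[[0,0,1],[0,0,0]],[[0,0,1],[0,0,0]],[[0,0,1],[0,0,0]],[[0,0,0.8],[0,0,0]],[[0,0,0.4],[0,0,0]],[[0,0,0],[0,0,0]]]'
python3 - <<'E'
from h import *
s=read_state();R=s["tcp_rot"];print(s["force"],s["moment"],'need cm',100*R.T@(np.array([.442,.067,.0935])-s["position"]))
c=capture("side");crop(c,230,150,180,150,4,"pics/s6.png")
E
```

```text
time_s: 15.3
position: [0.4417, 0.0671, 0.1208]
tcp_rot: [[0.985, -0.17, -0.002], [-0.17, -0.985, 0.0], [-0.002, 0.0, -1.0]]
force: [-0.4, -0.2, -0.7]
opening: 0.5
[-0.38709076 -0.20667344 -0.73033305] [-0.06159204  0.06422215  0.01062744] need cm [0.03890659 0.00453084 2.72794316]
```

View pics/s6.png

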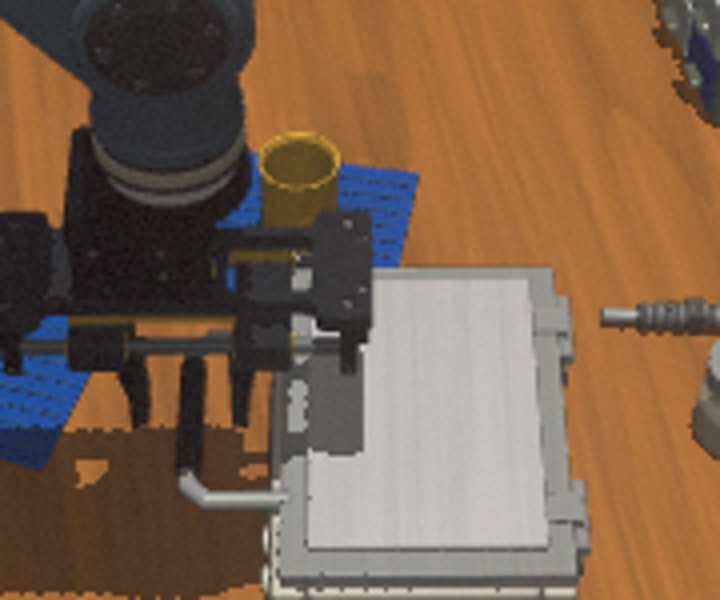

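The fingers straddle the sleeve, at crop columns 135 and 240 with the bar at 190. Before going lower I'm checking the stub at (350,370) for clearance to the lid.

Run:
```python
from h import *
c=capture("side")
o,v=ray(c,(317.3,242.8)); s=read_state();R=s["tcp_rot"]
for z in np.arange(.12,.20,.01):
    p=o+v*(z-o[2])/v[2]; print(z, (100*R.T@(p-s["position"])).round(1))
```

```text
0.12 [ 8.4 -2.8  0.2]
0.13 [ 8.4 -2.  -0.8]
0.14 [ 8.4 -1.1 -1.8]
0.15000000000000002 [ 8.4 -0.2 -2.8]
0.16000000000000003 [ 8.4  0.7 -3.8]
0.17000000000000004 [ 8.3  1.6 -4.8]
0.18000000000000005 [ 8.3  2.4 -5.8]
0.19000000000000006 [ 8.3  3.3 -6.8]
0.20000000000000007 [ 8.3  4.2 -7.8]
```

```bash
python3 -m crank '[[[0,0,0.6],[0,0,0]],[[0,0,0.7],[0,0,0]],[[0,0,0.7],[0,0,0]],[[0,0,0.5],[0,0,0]],[[0,0,0.1],[0,0,0]],[[0,0,0],[0,0,0]]]'
python3 -m crank '[[[0,0,0],[0,0,0]],[[0,0,0],[0,0,0]],[[0,0,0],[0,0,0]],[[0,0,0],[0,0,0]],[[0,0,0],[0,0,0]],[[0,0,0],[0,0,0]]]' 1
python3 -m crank '[[[0,0,0],[0,0,0]],[[0,0,0],[0,0,0]]]'
```

```text
time_s: 16.0
position: [0.4419, 0.0671, 0.0952]
tcp_rot: [[0.985, -0.17, -0.001], [-0.17, -0.985, 0.0], [-0.001, 0.0, -1.0]]
force: [1.3, 0.3, 0.2]
opening: 0.499
time_s: 16.6
position: [0.4411, 0.0673, 0.0956]
tcp_rot: [[0.985, -0.17, -0.002], [-0.17, -0.985, 0.0], [-0.002, 0.0, -1.0]]
force: [-2.6, 1.0, 2.8]
opening: 0.154
time_s: 16.8
position: [0.4411, 0.0673, 0.0956]
tcp_rot: [[0.985, -0.17, -0.002], [-0.17, -0.985, 0.0], [-0.002, 0.0, -1.0]]
force: [-4.0, -0.1, 3.9]
opening: 0.15
```

Run:
```python
import numpy as np
a,b=20.2,.45
th=[0,.02,.05,.09]+list(np.arange(.14,1.46,.05))+[1.48,1.5,1.51]
X=lambda t:a*(1-np.cos(t))+b*np.sin(t); Z=lambda t:-(a*np.sin(t)+b*(np.cos(t)-1))
px=pz=0
for t in th[1:]:
    dx=round(X(t)-px,1);dz=round(Z(t)-pz,1);px+=dx;pz+=dz
    print(f"{t:.2f} [[{dx:.1f},0,{dz:.1f}],[0,0,0]],  {px:.1f} {pz:.1f}")
```

```text
0.02 [[0.0,0,-0.4],[0,0,0]],  0.0 -0.4
0.05 [[0.0,0,-0.6],[0,0,0]],  0.0 -1.0
0.09 [[0.1,0,-0.8],[0,0,0]],  0.1 -1.8
0.14 [[0.2,0,-1.0],[0,0,0]],  0.3 -2.8
0.19 [[0.1,0,-1.0],[0,0,0]],  0.4 -3.8
0.24 [[0.3,0,-1.0],[0,0,0]],  0.7 -4.8
0.29 [[0.3,0,-1.0],[0,0,0]],  1.0 -5.8
0.34 [[0.3,0,-0.9],[0,0,0]],  1.3 -6.7
0.39 [[0.4,0,-0.9],[0,0,0]],  1.7 -7.6
0.44 [[0.4,0,-1.0],[0,0,0]],  2.1 -8.6
0.49 [[0.5,0,-0.9],[0,0,0]],  2.6 -9.5
0.54 [[0.5,0,-0.8],[0,0,0]],  3.1 -10.3
0.59 [[0.6,0,-0.9],[0,0,0]],  3.7 -11.2
0.64 [[0.6,0,-0.8],[0,0,0]],  4.3 -12.0
0.69 [[0.6,0,-0.8],[0,0,0]],  4.9 -12.8
0.74 [[0.7,0,-0.7],[0,0,0]],  5.6 -13.5
0.79 [[0.7,0,-0.7],[0,0,0]],  6.3 -14.2
0.84 [[0.8,0,-0.7],[0,0,0]],  7.1 -14.9
0.89 [[0.7,0,-0.6],[0,0,0]],  7.8 -15.5
0.94 [[0.8,0,-0.6],[0,0,0]],  8.6 -16.1
0.99 [[0.9,0,-0.6],[0,0,0]],  9.5 -16.7
1.04 [[0.9,0,-0.5],[0,0,0]],  10.4 -17.2
1.09 [[0.9,0,-0.5],[0,0,0]],  11.3 -17.7
1.14 [[0.9,0,-0.4],[0,0,0]],  12.2 -18.1
1.19 [[0.9,0,-0.4],[0,0,0]],  13.1 -18.5
1.24 [[1.0,0,-0.3],[0,0,0]],  14.1 -18.8
1.29 [[0.9,0,-0.3],[0,0,0]],  15.0 -19.1
1.34 [[1.0,0,-0.2],[0,0,0]],  16.0 -19.3
1.39 [[1.0,0,-0.2],[0,0,0]],  17.0 -19.5
1.44 [[1.0,0,-0.1],[0,0,0]],  18.0 -19.6
1.48 [[0.8,0,-0.1],[0,0,0]],  18.8 -19.7
1.50 [[0.4,0,-0.0],[0,0,0]],  19.2 -19.7
1.51 [[0.2,0,-0.0],[0,0,0]],  19.4 -19.7
```

```bash
python3 -m crank '[[[0,0,-0.4],[0,0,0]],[[0,0,-0.6],[0,0,0]],[[0.1,0,-0.8],[0,0,0]],[[0.2,0,-1.0],[0,0,0]],[[0.1,0,-1.0],[0,0,0]],[[0,0,0],[0,0,0]],[[0,0,0],[0,0,0]]]'
python3 - <<'E'
from h import *
s=read_state();print(s["force"],s["moment"],s["position"])
c=capture("side");crop(c,230,150,180,150,4,"pics/s7.png")
E
```

```text
time_s: 17.5
position: [0.4453, 0.0665, 0.1338]
tcp_rot: [[0.985, -0.17, -0.001], [-0.17, -0.985, 0.0], [-0.001, 0.0, -1.0]]
force: [-4.6, 1.3, -0.5]
opening: 0.149
[-4.62630085  1.28254771 -0.51639234] [ 0.08620918  0.94444275 -0.00943936] [0.44529299 0.0664932  0.1337564 ]
```

View pics/s7.png

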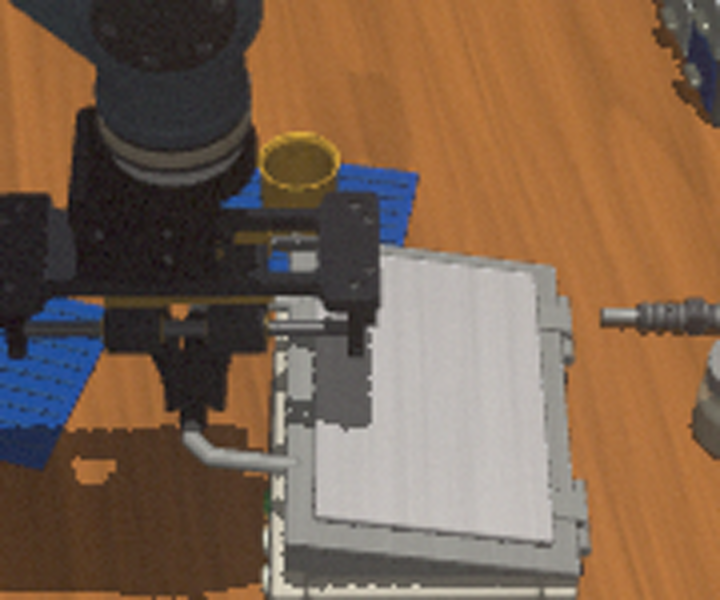

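The lid is rising with the handle gripped at (190,420) and the forces are low. I'm continuing the swing.

```bash
python3 -m crank '[[[0.2,0,-1.0],[0,0,0]],[[0.3,0,-1.0],[0,0,0]],[[0.3,0,-0.9],[0,0,0]],[[0.4,0,-0.9],[0,0,0]],[[0.4,0,-1.0],[0,0,0]],[[0.5,0,-0.9],[0,0,0]],[[0.5,0,-0.8],[0,0,0]],[[0.6,0,-0.9],[0,0,0]],[[0.6,0,-0.8],[0,0,0]],[[0.6,0,-0.8],[0,0,0]],[[0,0,0],[0,0,0]]]'
python3 - <<'E'
from h import *
s=read_state();print(s["force"],s["moment"],s["position"])
c=capture("side");crop(c,230,130,180,150,4,"pics/s8.png")
E
```

```text
time_s: 18.65
position: [0.487, 0.0592, 0.2247]
tcp_rot: [[0.985, -0.17, -0.006], [-0.17, -0.985, 0.0], [-0.006, 0.001, -1.0]]
force: [-9.8, 0.8, 6.2]
opening: 0.153
[-9.84201262  0.77069367  6.23889349] [1.72878178e-01 2.03346197e+00 7.18765243e-04] [0.487044   0.05921076 0.22465019]
```

View pics/s8.png

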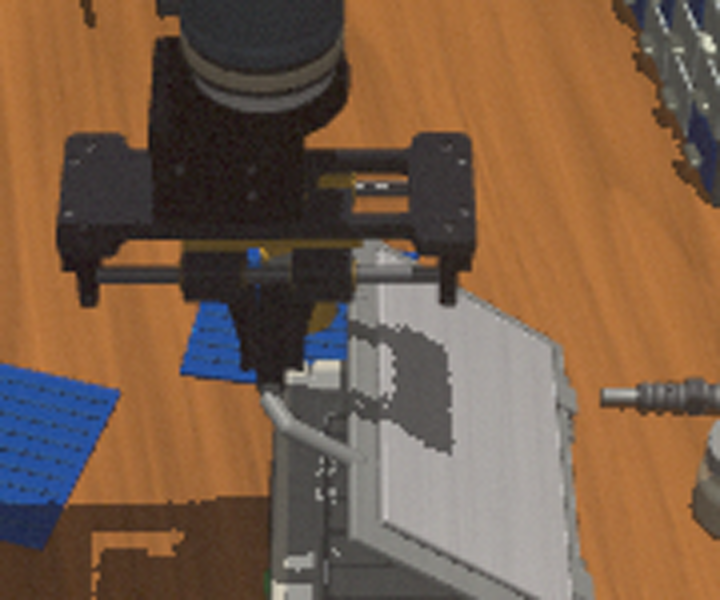

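The outward radial force is about 11 N, so my radius is roughly 2 mm short. I'll correct that as I continue.

```bash
python3 -m crank '[[[-0.2,0,-0.2],[0,0,0]],[[0.7,0,-0.7],[0,0,0]],[[0.7,0,-0.7],[0,0,0]],[[0.8,0,-0.7],[0,0,0]],[[0.7,0,-0.6],[0,0,0]],[[0.8,0,-0.6],[0,0,0]],[[0.9,0,-0.6],[0,0,0]],[[0.9,0,-0.5],[0,0,0]],[[0,0,0],[0,0,0]]]'
python3 -c "
from h import *
s=read_state();print(s['force'],s['moment'],s['position'])"
```

```text
time_s: 19.6
position: [0.5446, 0.0491, 0.2728]
tcp_rot: [[0.985, -0.17, 0.006], [-0.17, -0.985, -0.001], [0.006, 0.0, -1.0]]
force: [-5.4, -0.9, 6.5]
opening: 0.15
[-5.40509028 -0.8751253   6.45182283] [-0.17492772  1.16234459  0.03490239] [0.54459033 0.04910643 0.27276094]
```

Run:
```python
import numpy as np
from scipy.optimize import least_squares
P=np.array([[.4411,.0673,.0956],[.4453,.0665,.1338],[.487,.0592,.2247],[.5446,.0491,.2728]])
d=P-P[0];x=d[:,0]*.985-d[:,1]*.17;z=d[:,2];print(x,z,d[:,0]*.17+d[:,1]*.985)
for f in(0,1):
    g=(lambda h:np.hypot(x-h[0],z-h[1])-(h[2] if f else .20205))
    r=least_squares(g,[.202,-.0045,.202]);print(r.x,r.fun)
```

```text
[0.        0.004273  0.0465885 0.1050415] [0.     0.0382 0.1291 0.1772] [ 0.000e+00 -7.400e-05 -1.755e-04 -3.320e-04]
[2.02320461e-01 1.38334458e-04 2.02000000e-01] [ 2.70508703e-04 -3.78268329e-04  1.46822389e-04 -2.51754419e-05]
[ 0.20324642 -0.0004041   0.20303336] [ 2.13460301e-04 -3.49621092e-04  2.22674698e-04 -8.65139071e-05]
```

```bash
python3 -m crank '[[[-0.1,0,-0.2],[0,0,0]],[[0.9,0,-0.5],[0,0,0]],[[0.9,0,-0.4],[0,0,0]],[[0.9,0,-0.4],[0,0,0]],[[1.0,0,-0.3],[0,0,0]],[[1.0,0,-0.3],[0,0,0]],[[0.9,0,-0.2],[0,0,0]],[[0.8,0,-0.2],[0,0,0]],[[0.6,0,-0.1],[0,0,0]],[[0,0,0],[0,0,0]],[[0,0,0],[0,0,0]]]'
python3 - <<'E'
from h import *
s=read_state();print(s["force"],s["moment"],s["position"])
d=s["position"]-np.array([.4411,.0673,.0956]);print(d[0]*.985-d[1]*.17,d[2])
c=capture("side");crop(c,260,90,200,170,4,"pics/s9.png")
E
```

```text
time_s: 20.7
position: [0.6103, 0.0376, 0.2961]
tcp_rot: [[0.985, -0.17, 0.001], [-0.17, -0.985, -0.001], [0.002, 0.001, -1.0]]
force: [-2.3, -5.0, 5.1]
opening: 0.15
[-2.34833496 -5.04805455  5.12703866] [-0.76656274  0.61075427  0.01805607] [0.61028932 0.03763662 0.29606754]
0.171694258778328 0.2004675386891976
```

View pics/s9.png

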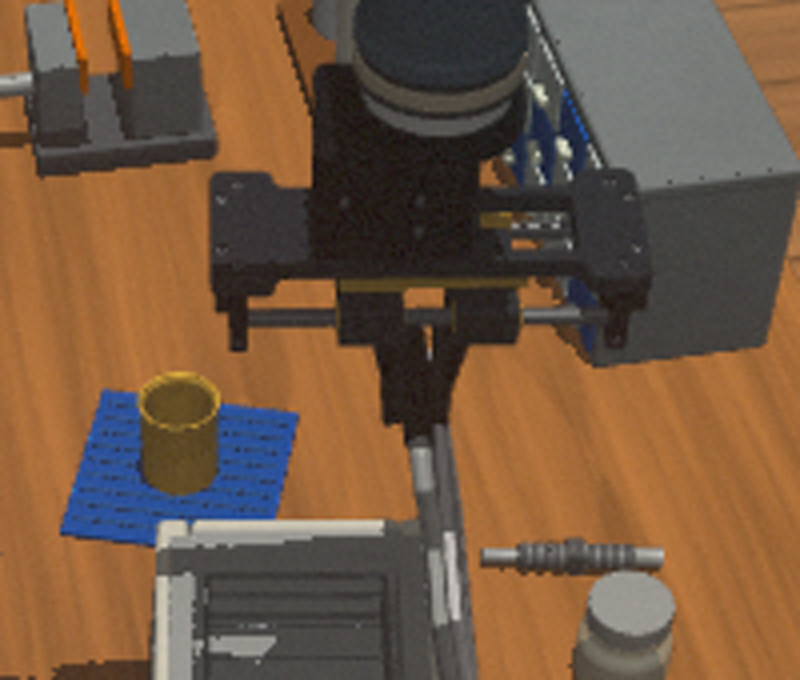

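Run:
```python
import numpy as np
from scipy.optimize import least_squares
x=np.array([0,.0043,.0466,.1050,.1717]);z=np.array([0,.0382,.1291,.1772,.2005])
for k in (0,1):
  for f in(0,1):
    g=(lambda h:np.hypot(x-h[0],z-h[1])[k:]-(h[2] if f else .20205))
    r=least_squares(g,[.202,-.0045,.202]);h=r.x;print(h,r.fun.round(5),'target dx',h[0]-.0078,'cur phi',np.arctan2(z[-1]-h[1],h[0]-x[-1]))
```

```text
[0.20245838 0.00050866 0.202     ] [ 4.1e-04 -3.4e-04  1.0e-05 -2.6e-04  2.9e-04] target dx 0.19465837887420065 cur phi 1.4181934985767715
[ 0.20405239 -0.00080473  0.20385975] [ 1.9e-04 -3.3e-04  2.6e-04 -1.5e-04  3.0e-05] target dx 0.1962523884016278 cur phi 1.4114454508621146
[0.20282944 0.00072165 0.202     ] [-1.0e-05  1.6e-04 -2.7e-04  1.4e-04] target dx 0.19502944427489122 cur phi 1.416219454120836
[0.20317445 0.00037083 0.20249558] [-6.0e-05  2.0e-04 -2.4e-04  9.0e-05] target dx 0.19537445260701772 cur phi 1.4148033742464259
```

```bash
python3 -m crank '[[[0.6,0.1,-0.1],[0,0,0]],[[0.6,0.1,0],[0,0,0]],[[0.5,0,-0.1],[0,0,0]],[[0.4,0,0],[0,0,0]],[[0.2,0,0],[0,0,0]],[[0,0,0],[0,0,0]],[[0,0,0],[0,0,0]],[[0,0,0],[0,0,0]]]'
python3 - <<'E'
from h import *
s=read_state();print(s["force"],s["moment"],s["position"])
d=s["position"]-np.array([.4411,.0673,.0956]);print(d[0]*.985-d[1]*.17,d[2])
c=capture("side");crop(c,260,90,200,170,4,"pics/s10.png")
c=capture("top");crop(c,200,110,230,190,3,"pics/t10.png")
E
```

```text
time_s: 21.55
position: [0.632, 0.0336, 0.2975]
tcp_rot: [[0.985, -0.17, 0.0], [-0.17, -0.985, 0.002], [0.0, -0.002, -1.0]]
force: [0.2, 5.6, 2.8]
opening: 0.149
[0.20468145 5.64288172 2.75855093] [0.86128029 0.27697396 0.01641044] [0.63203982 0.03356074 0.29749802]
0.19381139538677325 0.20189802192379042
```

View pics/s10.png

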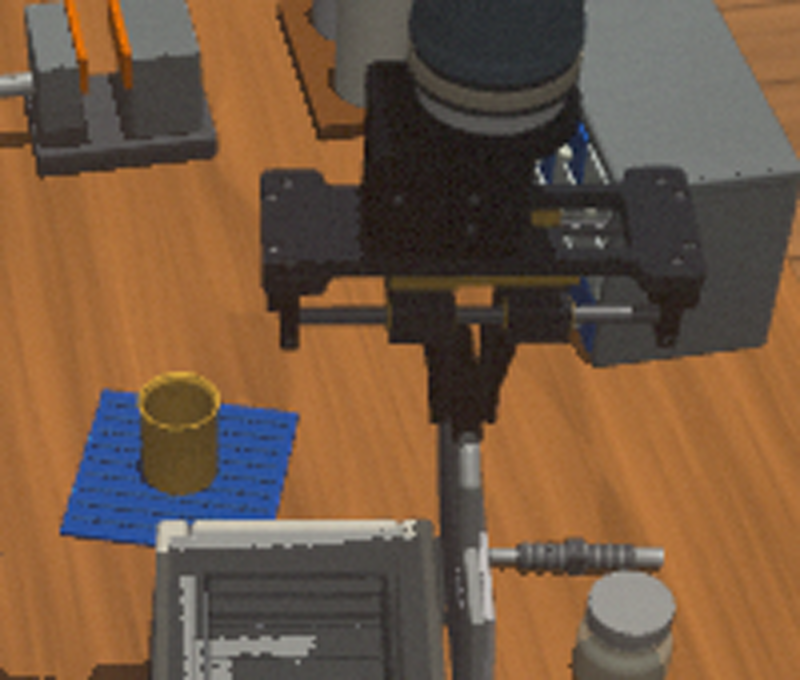

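View pics/t10.png

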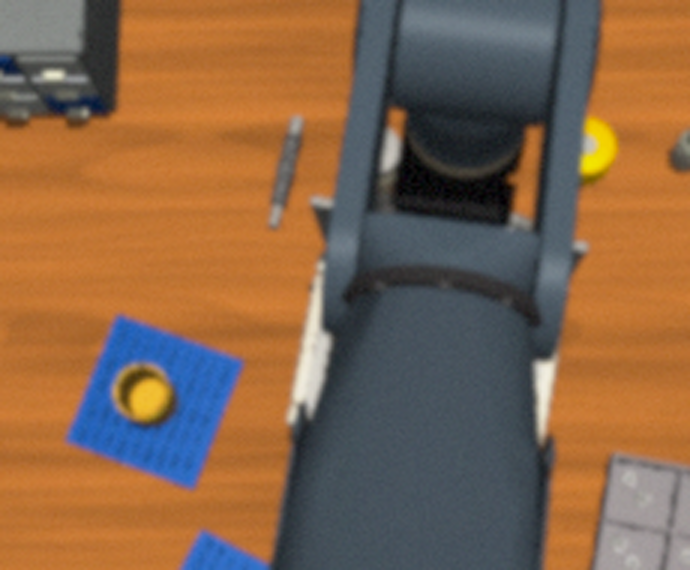

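```bash
python3 -m crank '[[[0.1,-0.1,0],[0,0,0]],[[0,0,0],[0,0,0]],[[0,0,0],[0,0,0]],[[0,0,0],[0,0,0]],[[0,0,0],[0,0,0]]]'
python3 - <<'E'
from h import *
s=read_state();print(s["force"],s["moment"],s["position"],s["opening"])
d=s["position"]-np.array([.4411,.0673,.0956]);print(d[0]*.985-d[1]*.17,d[2])
c=capture("side");im=c["pixels"].copy()
im=cv2.resize(im[90:340,250:450],None,fx=3,fy=3,interpolation=cv2.INTER_CUBIC)
u=np.array([.9855,-.17,0]);w=np.array([.17,.9855,0]);H=np.array([.4411,.0673,0])+u*.2025;H[2]=.108
print(H)
for th,col in((1.43,(255,0,0)),(1.51,(0,255,0)),(1.59,(255,255,0))):
    # plate top front corners & hinge ends
    pts=[]
    for a,b,y in((0,.014,-.107),(.158,.014,-.107),(.158,.014,.107),(0,.014,.107)):
        pts.append(H+w*y+u*(-a*np.cos(th)+b*np.sin(th))+np.array([0,0,a*np.sin(th)+b*np.cos(th)]))
    q=(proj(c,pts)-[250,90])*3+1
    cv2.polylines(im,[q.round().astype(int)],True,col,1)
cv2.imwrite("pics/s11.png",im[:,:,::-1])
E
```

```text
time_s: 22.15
position: [0.6331, 0.0334, 0.2975]
tcp_rot: [[0.985, -0.17, -0.0], [-0.17, -0.985, 0.001], [-0.0, -0.001, -1.0]]
force: [-0.5, 4.7, 2.6]
opening: 0.15
[-0.46336393  4.70455612  2.60957172] [0.73416007 0.48372949 0.00742366] [0.63306371 0.03336927 0.29753535] 0.14989458906863498
0.19485247779038023 0.20193534975283245
[0.64066375 0.032875   0.108     ]
```

View pics/s11.png

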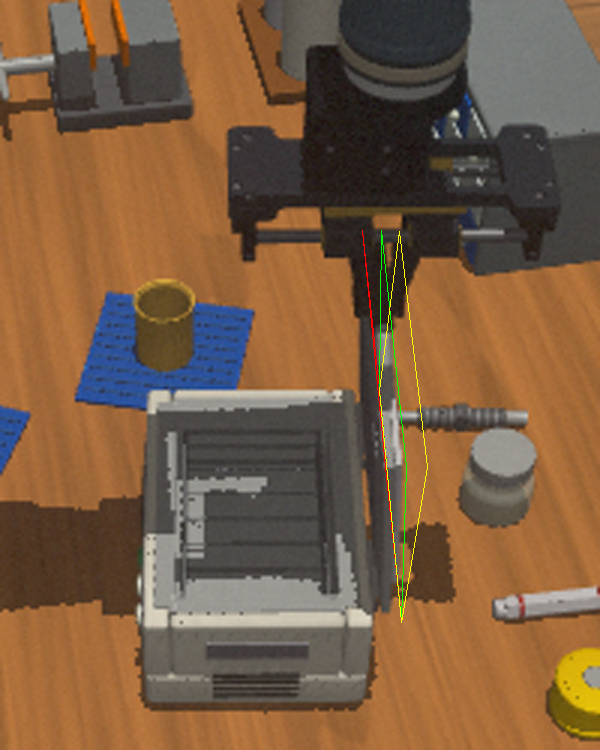

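```bash
python3 -m crank '[[[0,-0.1,-0.1],[0,0,0]],[[0,0,0],[0,0,0]],[[0,0,0],[0,0,0]],[[0,0,0],[0,0,0]],[[0,0,0],[0,0,0]],[[0,0,0],[0,0,0]],[[0,0,0],[0,0,0]],[[0,0,0],[0,0,0]]]'
python3 - <<'E'
from h import *
s=read_state();print(s["force"],s["position"],s["opening"],abs(s["qvel"]).max())
c=capture("side");cv2.imwrite("pics/s12.png",c["pixels"][:,:,::-1])
c=capture("top");cv2.imwrite("pics/t12.png",c["pixels"][:,:,::-1])
E
```

```text
time_s: 23.0
position: [0.6328, 0.0335, 0.2976]
tcp_rot: [[0.985, -0.17, -0.002], [-0.17, -0.985, -0.001], [-0.002, 0.001, -1.0]]
force: [-1.3, -0.5, -7.8]
opening: 0.149
[-1.25636879 -0.54141714 -7.8055224 ] [0.63276758 0.03352996 0.29761846] 0.14858802451522785 0.1441849820921739
```

View pics/s12.png

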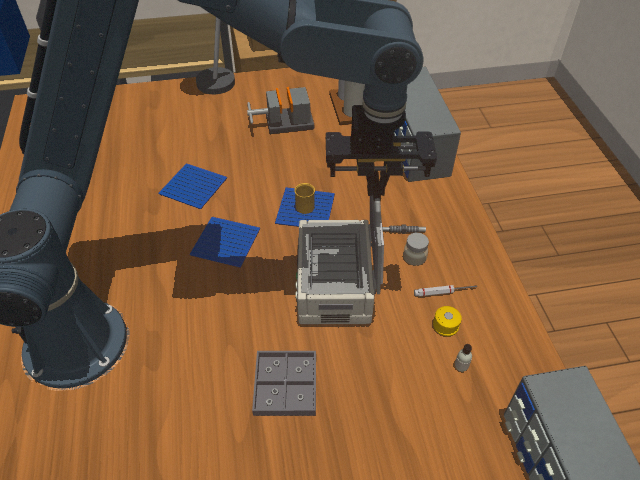

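Everything is in place: the lid is upright at about (378,245), the cup stands on the mat at about (305,198), and nothing else has moved. I'll ease the small upward pull, hold, and hand in.

```bash
python3 -m crank '[[[0,0,0.05],[0,0,0]],[[0,0,0],[0,0,0]],[[0,0,0],[0,0,0]],[[0,0,0],[0,0,0]],[[0,0,0],[0,0,0]],[[0,0,0],[0,0,0]],[[0,0,0],[0,0,0]],[[0,0,0],[0,0,0]]]'
python3 - <<'E'
from h import *
s=read_state();print(s["force"],s["position"],s["opening"],abs(s["qvel"]).max())
print(bot.hand_in())
E
```

```text
time_s: 23.9
position: [0.6332, 0.0335, 0.2978]
tcp_rot: [[0.985, -0.17, -0.0], [-0.17, -0.985, -0.001], [-0.0, 0.001, -1.0]]
force: [-0.8, -5.4, -10.3]
opening: 0.144
[ -0.795464    -5.39890365 -10.2853459 ] [0.63322493 0.03354195 0.29775635] 0.14445884884220256 0.0831421216936914
the job is handed in; nothing more can be done
None
```

I stood the brass cup upright on the far blue mat, then swung the lid up by its handle to its balance point. The arm is still gripping the handle there. I handed the job in at 23.9 s.

- **Cup and bench:** the last side picture, just before the final small nudge, showed the cup upright on the mat. The tray and the things behind the cleaner looked undisturbed.
- **Lid angle:** my estimate is about 1.51 rad, give or take 0.01. It comes from a circle fitted to the handle's path, and a camera overlay at 1.51 agreed roughly.
- **Stillness:** the arm was effectively still (joint speeds about 0.1 degrees/s) and the horizontal force along the swing was under 1 N, as expected at balance.

Two things did not agree or come out clean:
- **Hinge load:** the hinges are not completely unloaded. About 10 N of upward pull and 5 N sideways remain along the lid. My last nudge was meant to ease the pull, but the reading went from about 8 N to about 10 N.
- **Hinge height:** the fitted hinge height differed from the given geometry by about 5 mm. This may be the sleeve settling in the pads, and it has little effect on the angle.

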